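Poise the ink applicator in its bottle's neck

ROBOT

A 7-joint arm with a two-finger parallel gripper is mounted at the origin on the work surface. World frame = base frame: x ahead of the robot, y to its left, z up, the work surface at z = 0. Lengths are in m, angles in rad, forces in N, time in s.
With the tool pointing down it reaches from about 0.4 to 0.875 m from the base axis. Payload 6.5 kg.
Tool frame: the origin (TCP) lies between the finger pads; the fingertips stand 19 mm ahead of it and the grasp point (between the pads) is the TCP; z points along the fingers, y is the line along which they close (so a half turn about z gives the same grasp; the last joint's range is limited). The gripper opens to 85 mm and grips with 20 to 120 N. Pads are 22 mm wide; open, the fingers measure 114 mm over their backs; the gripper's body (76 mm by 85 mm) begins 54 mm behind the grasp point. The pads swing forward as they close: fully open they stand 13 mm farther back than shut.
Start: joints at [-1.246, 0.536, -0.004, 1.538, 0.003, 1.067, -0.071], TCP at [0.248, 0.601, 0.217] pointing down, gripper open.
Joint ranges: [-2.7, 2.7], [-0.37, 2.16], [-1.27, 1.26], [0.24, 2.4], [-1.31, 4.45], [0.19, 1.91], [-2.76, 2.76]. Speed limits (rad/s): [2.39, 2.39, 3.14, 3.14, 3.14, 3.14, 3.14].

INTERFACE

Orientations are given as a 3x3 rotation matrix whose columns are the frame's x, y, z axes.
In Python, from station import env gives the robot as it stands. The module is installed in compiled form; this text tells all that it offers.
- The arm moves only by the shell command python3 -m handwheel 'ROWS' [OPENING]. ROWS is a JSON object of lists of equal length, an entry for each row: "translation": the shift along the tool's x, y, z in units of 25 mm (1.0 is 25 mm), a list of three; "roll": the turn about the tool's z in units of 6 degrees (1.0 is 6 degrees). A call has 1 to 10 rows; each row is the pose to reach, as a shift and turn from the pose commanded when the call began, along the tool's axes at that moment; what a row does not reach only later rows make up. A row lasts 1/12 s, in which the tool goes at most 41.7 mm and 7.16 degrees, less where a joint would pass 70% of its speed; a pose out of reach is approached as far as the arm can. A call with a gripper value outside its range is refused whole. OPENING is the opening, from 0 (shut) to 1 (fully open), set as the call begins (- or left out, the last holds). The fingers move at their own pace and stop on an object; the grip force is fixed at half the most. Time passes only in rows, so rows that repeat a pose let the fingers close. It gives the time, the measured TCP pose, the force, the opening and the grip force at its end, in the units of the state.
- env.state(): the state, without advancing time (a new reading comes with each control period).
- env.read_camera(name): name is "scene" or "top" or "wrist"; returns a dict with "image" (480x640x3 uint8, red, green, blue), "vertical_fov" (degrees; the focal length in pixels is half the picture's height over the tangent of half this angle, whatever the lens; pixels are square), "cx", "cy" (the principal point, pixels), "dist" ([k1, k2, p1, p2, k3] as OpenCV has them; the pictures are not rectified), "view" (4x4, takes a point from world to camera coordinates). Camera axes: x right, y down, z forward; pixel columns grow to the right and rows downward; lengths in m; the calibration is good to about 2 mm. A picture is of the moment at which its call begins. There is no depth.
- env.close_job(): hands the job in; it is judged then, once.
The state is a dict: "time_s": time; "joint_pos": joint angles; "joint_vel": joint speeds; "joint_torque": joint torques, N m; "tool_pos": TCP position; "orientation": TCP orientation; "ft_force": force on the tool from outside, world axes, zero at the start; "torque": the same for the moment, N m; "opening": opening from 0.0 (shut) to 1.0 (fully open); "grip_force": force on a finger pad.
Only numpy, scipy, OpenCV 4.12 (cv2) and the standard library are available. Lean on these libraries where they do the work, as an engineer would, in place of code of your own. Each camera call takes 0.05 s, during which the arm holds its last target. There are 200 camera calls.

TASK

Lift the red applicator out of its wooden stand and lower its rod straight down the open neck of the red bottle, without the applicator ever touching the bottle, until its felt tip hangs about 15 mm above the bottle's inside floor. Keep it there upright, centred in the neck and still for two seconds, and finish while still holding it like that. Do not shift the bottle, and leave the other applicators, bottles and printing things as they stand.

Things in the scene. Friction and masses are not known exactly. Their poses are not given: they have to be found in the camera images.
- app_red: the red ink applicator, the one to use (40 to 90 g), in any of the stand's holes: round red grip 29 mm in diameter, 48 mm tall, on a straight 8 mm steel rod ending in a grey felt tip 10 mm in diameter; 153 mm long in all. Origin: bottom end of the tip, z along the rod up to the grip; the grip's underside is at z = 105 mm, its top at z = 153 mm
- app_red_grip (a point): point on the red applicator's axis, 28 mm above the underside of its red grip (z = 133 mm on the applicator): a good height for the fingers, pinching the round grip from above
- stand: wooden applicator stand, fixed: top board 70 x 210 mm, 12 mm thick, upper face 120 mm above the table, on two end boards over a base board. Three 19 mm through holes at y = -60, 0, +60 mm (x = 0); an applicator hangs upright in each, its grip resting on the top board, its tip 15 mm above the table. Origin: centre of its underside, y along the row, z up
- bottle_red: open red ink bottle, opaque, 300 g, loose on the table, in any of three places: body 56 mm in diameter, flat shoulder at 60 mm, white open neck 30 mm wide up to 85 mm. The bore is 22 mm in diameter from 85 down to 50 mm; below, the inside is 50 mm wide down to the inside floor, 5 mm above the table. Origin: centre of its underside, z up along the bore
- bottle_red_mouth (a point): centre of the red bottle's mouth, at the top of the neck (85 mm above the table); z up along the bore
- bottle_red_floor (a point): centre of the red bottle's inside floor, 80 mm below the mouth
- app_blue: blue ink applicator, same shape and size as the red one, in another hole of the stand. Origin: bottom end of its tip, z along the rod up to the grip. Leave it
- app_yellow: yellow ink applicator, same shape and size as the red one, in another hole of the stand. Origin: bottom end of its tip, z along the rod up to the grip. Leave it
- bottle_blue: closed blue ink bottle, 56 mm in diameter, with a black cap 35 mm wide, 88 mm tall in all, loose. Origin: centre of its underside. Leave it
- bottle_yellow: closed yellow ink bottle, same size as the blue one, loose. Origin: centre of its underside. Leave it
- ink_pad: flat steel ink pad with a black top, 80 x 110 x 19 mm, loose. Origin: centre of its underside. Leave it
- stamp: round hand stamp standing on its rubber, 42 mm in diameter, with a turned wooden handle, 76 mm tall. Origin: centre of its underside. Leave it
- block: wooden stamp block with a rubber face up, 70 x 50 x 27 mm. Origin: centre of its underside. Leave it
- pin_pot: closed brass pot, 60 mm in diameter, 40 mm tall. Origin: centre of its underside. Leave it
Mind the look-alikes: they are no part of the job. Leave any green look-alike of the app_red alone.

How it is judged:
By the outcome, as a careful person would: the job done as asked, in the order asked, and still so for the second after the job is handed in, while the arm keeps its last pose, push and grip.
It also fails if it takes over 53 s, if anything falls off the work surface, if the arm or the gripper's body presses on something with over 40 N, if the wrist force passes 120 N, or if a joint passes its speed limit or range.

## Working session

There is one attempt and no reset: what is moved stays moved. The work goes in short steps, Python scripts to look and compute and a shell command to move; the robot and the scene stay as the last step left them, time stands still between calls to the robot, and variables do not carry over. Pictures are saved under pics/ and viewed, at most 10 in all, crops included, and the job is handed in when it is done.

```bash
mkdir -p pics
cat > h.py <<'E'
import numpy as np, cv2
from station import env
def cam(n):
    c=env.read_camera(n); f=240/np.tan(np.radians(c["vertical_fov"])/2)
    c["K"]=np.array([[f,0,c["cx"]],[0,f,c["cy"]],[0,0,1]]); c["dist"]=np.array(c["dist"],float); c["view"]=np.array(c["view"]); return c
def ray(c,uv):
    p=cv2.undistortPoints(np.array([[uv]],float),c["K"],c["dist"])[0,0]
    R,t=c["view"][:3,:3],c["view"][:3,3]; d=R.T@np.array([p[0],p[1],1]); return -R.T@t,d/np.linalg.norm(d)
def onz(c,uv,z):
    o,d=ray(c,uv); return o+d*(z-o[2])/d[2]
def tri(obs):
    A=0;b=0
    for c,uv in obs:
        o,d=ray(c,uv);P=np.eye(3)-np.outer(d,d);A=A+P;b=b+P@o
    x=np.linalg.solve(A,b)
    return x,[float(np.linalg.norm(np.cross(x-ray(c,uv)[0],ray(c,uv)[1]))) for c,uv in obs]
def proj(c,X):
    return cv2.projectPoints(np.array([X],float),cv2.Rodrigues(c["view"][:3,:3])[0],c["view"][:3,3],c["K"],c["dist"])[0][0,0]
def save(c,name): cv2.imwrite("pics/"+name,c["image"][...,::-1])
E
python3 - <<'E'
from h import *
for n in ["scene","top"]:
    c=cam(n); save(c,n+"0.png"); print(n,c["vertical_fov"],c["cx"],c["cy"],c["dist"],c["view"].round(3).tolist())
s=env.state(); print(s["time_s"],s["tool_pos"],s["orientation"],s["opening"],s["ft_force"])
E
```

```text
scene 52.27859835322568 318.360285312395 239.53273463771205 [-0.01091051  0.          0.          0.          0.        ] [[-0.642, 0.767, 0.018, 0.41], [0.542, 0.47, -0.697, -0.209], [-0.543, -0.437, -0.717, 1.37], [0.0, 0.0, 0.0, 1.0]]
top 57.32741728777132 319.81680798235845 236.47609172995124 [-0.02027425  0.          0.          0.          0.        ] [[-0.018, -1.0, 0.003, -0.037], [-0.994, 0.017, -0.112, 0.607], [0.112, -0.005, -0.994, 0.896], [0.0, 0.0, 0.0, 1.0]]
0.1 [0.24737553 0.600469   0.21599373] [[-9.24639257e-01  3.80843822e-01 -4.77787579e-04]
 [ 3.80844103e-01  9.24638089e-01 -1.47414229e-03]
 [-1.19637391e-04 -1.54501242e-03 -9.99998799e-01]] 1.0012164810014024 [-0.52172604  0.36815383  0.10355516]
```

View pics/scene0.png

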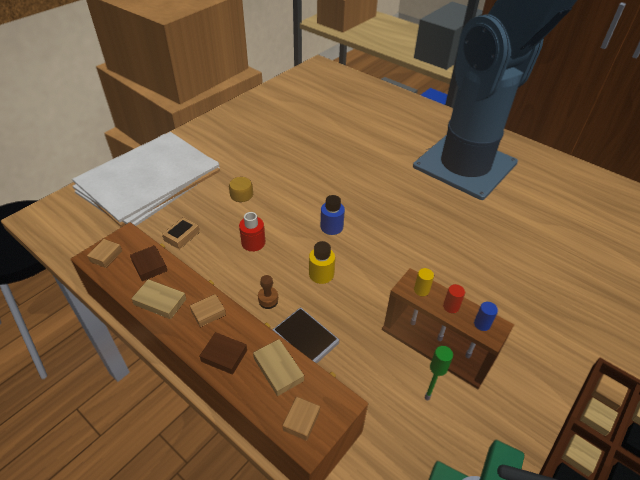

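View pics/top0.png

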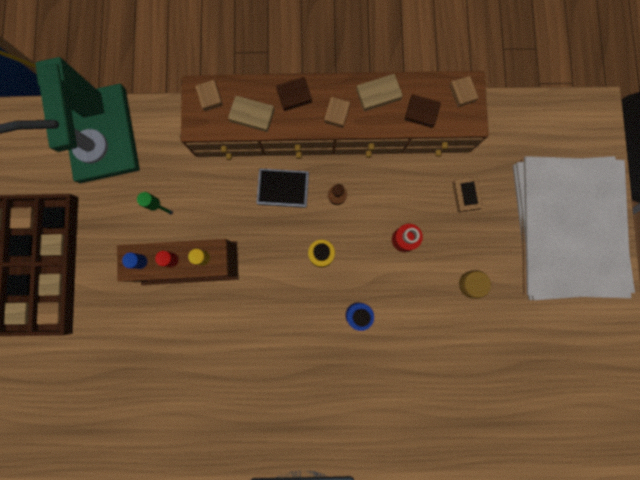

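Scene view: yellow, red and blue grips stand in the stand at (425,281), (455,298) and (487,316). A green look-alike lies in front at (442,360). The red bottle is at (252,232) with its white neck at (251,219).
Top view: blue, red and yellow grips are at (133,260), (165,258) and (197,257), green at (147,200), and the red bottle's neck at (411,236).

Things that could be taken for app_red: the red grip at top (165,258), the green one at (147,200), blue (133,260) and yellow (197,257). I choose the red grip in the stand's middle hole and check it in one close crop.

Run:
```python
from h import *
t=cam("top"); s=cam("scene")
def crop(c,u,v,w=40,h=30): return cv2.resize(c["image"][v-h:v+h,u-w:u+w],(400,300),interpolation=cv2.INTER_CUBIC)
im=np.vstack([np.hstack([crop(t,165,258),crop(s,455,300)]),np.hstack([crop(t,408,237),crop(s,252,228)])])
cv2.imwrite("pics/crop0.png",im[...,::-1])
```

```text
(no output)
```

View pics/crop0.png

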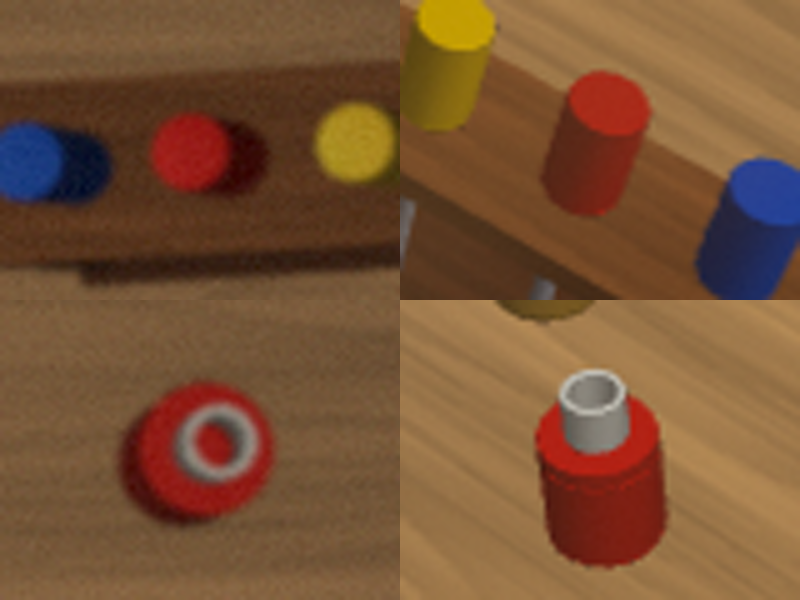

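```bash
cat > meas.py <<'E'
from h import *
t=cam("top"); s=cam("scene")
print("grip top",tri([(t,(162.7,258.3)),(s,(456.4,290.2))]), onz(t,(162.7,258.3),.168), onz(s,(456.4,290.2),.168))
print("mouth",tri([(t,(411.2,235.0)),(s,(250.2,216.0))]), onz(t,(411.2,235),.085), onz(s,(250.2,216.),.085))
b=onz(t,(125+27/5-.4,228+162/5-.4),.168); y=onz(t,(125+356/5-.4,228+142/5-.4),.168)
print("blue",b,"yellow",y,"dist",np.linalg.norm(b-y),"mid",(b+y)/2)
d=(y-b)/np.linalg.norm(y-b); print("row angle from +y deg",np.degrees(np.arctan2(d[0],-d[1])))
st=env.state(); print(st["time_s"],st["joint_pos"])
w=cam("wrist"); print("wrist cam in tool", (st["orientation"].T@(-w["view"][:3,:3].T@w["view"][:3,3]-st["tool_pos"])) if hasattr(st["orientation"],"T") else 0, w["vertical_fov"])
E
python3 meas.py
```

```text
grip top (array([0.55628106, 0.23781288, 0.166875  ]), [0.00033998404351178894, 0.0003399840435118099]) [0.55637195 0.23710394 0.168     ] [0.55699079 0.2383195  0.168     ]
mouth (array([ 0.60023337, -0.23080451,  0.08538178]), [0.00027844710244345137, 0.000278447102443303]) [ 0.60010578 -0.23065638  0.085     ] [ 0.60008468 -0.23138965  0.085     ]
blue [0.55430045 0.29634396 0.168     ] yellow [0.55950509 0.17727602 0.168     ] dist 0.11918163183757419 mid [0.55690277 0.23680999 0.168     ]
row angle from +y deg 2.5028902923109997
0.3 [-1.24620736  0.5366481  -0.00443274  1.53819395  0.00257785  1.06729977
 -0.0711784 ]
wrist cam in tool [ 0.08679365 -0.0011949  -0.15719906] 64.60138387985722
```

Both triangulated heights match the text: 167 mm for the grip top (168) and 85 mm for the mouth. The grips are 119 mm apart blue to yellow (120). Red is in the middle hole, so the fingers must close across the row. First I move to a hover.

```bash
cat > go.py <<'E'
import sys
from h import *
# usage: go.py x y z yang : shift/roll from the present pose (units); yang = wanted world angle of tool y (deg)
s=env.state(); R=np.array(s["orientation"]); p=np.array(s["tool_pos"]); a=list(map(float,sys.argv[1:]))
ang=np.degrees(np.arctan2(R[1,1],R[0,1])); r=-(a[3]-ang+90)%180 if 0 else -(((a[3]-ang)+90)%180-90)
print("t",s["time_s"],"p",p.round(4),"z",R[:,2].round(4),"yang",ang.round(2),"units",(R.T@(np.array(a[:3])-p)/.025).round(3),"roll",(r/6).round(3),"F",np.round(s["ft_force"],2),"open",round(s["opening"],3),"grip",s["grip_force"],"q",np.round(s["joint_pos"],2))
E
python3 -m handwheel '{"translation":[[-1.3,-0.7,-0.1],[-2.6,-1.4,-0.2],[-4,-2.1,-0.4],[-5.4,-2.8,-0.5],[-6.8,-3.5,-0.6],[-8.2,-4.2,-0.7],[-9.6,-4.9,-0.8],[-11,-5.6,-0.9],[-12.4,-6.3,-1],[-13.6,-7,-1.1]],"roll":[0.8,1.7,2.6,3.5,4.4,5.3,6.2,7,7.8,8.7]}' 1
python3 go.py 0.5565 0.2378 0.25 2.5
```

```text
time_s: 1.18
tool_pos: [0.4971, 0.3075, 0.2447]
orientation: [[-0.261, 0.965, 0.001], [0.965, 0.261, 0.0], [-0.0, 0.001, -1.0]]
ft_force: [0.9, -0.9, -0.5]
opening: 0.998
grip_force: 0.0
t 1.1833 p [0.4971 0.3075 0.2447] z [ 0.001  0.    -1.   ] yang 15.11 units [-3.31   1.569 -0.208] roll 2.102 F [ 0.89 -0.88 -0.47] open 0.998 grip 0.0 q [-0.85  0.4   0.29  1.7  -0.13  1.05 -0.25]
```

```bash
python3 -m handwheel '{"translation":[[-1,0.5,-0.1],[-2,1,-0.1],[-2.8,1.3,-0.2],[-3.3,1.57,-0.2],[-3.3,1.57,-0.2],[-3.3,1.57,-0.2],[-3.3,1.57,-0.2]],"roll":[0.6,1.2,1.8,2.1,2.1,2.1,2.1]}'
python3 go.py 0.5565 0.2378 0.25 2.5
python3 - <<'E'
from h import *
w=cam("wrist"); save(w,"wrist1.png"); print(proj(w,[.5565,.2378,.168]),proj(w,[.6002,-.2308,.085]))
E
```

```text
time_s: 1.77
tool_pos: [0.5539, 0.2426, 0.249]
orientation: [[-0.052, 0.999, -0.001], [0.999, 0.052, 0.001], [0.001, -0.001, -1.0]]
ft_force: [0.3, 0.2, -0.6]
opening: 1.0
grip_force: 0.0
t 1.7667 p [0.5539 0.2426 0.249 ] z [-1.2e-03  9.0e-04 -1.0e+00] yang 3.0 units [-0.196  0.095 -0.041] roll 0.084 F [ 0.32  0.24 -0.59] open 1.0 grip 0.0 q [-0.75  0.44  0.36  1.65 -0.17  1.08 -0.29]
[322.91011675 243.50564099] [333.5924948 547.0662969]
```

View pics/wrist1.png

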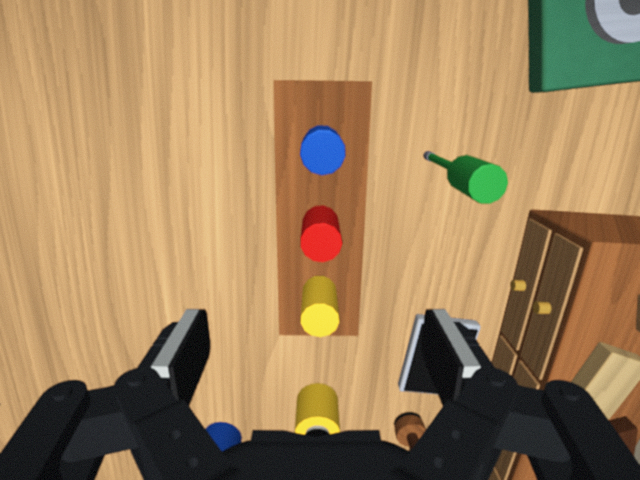

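The wrist view shows the red grip's top at about (321,241), where it was predicted at (323,243.5), so the measurements agree within 2 mm. Yellow is below it at (320,320) and the green look-alike is apart at (480,178). The fingers straddle the row. I take a mean of (0.556, 0.2385), correct to it and go down part way.

```bash
python3 -m handwheel '{"translation":[[-0.1,0.05,0],[-0.17,0.08,0.3],[-0.17,0.08,0.8],[-0.17,0.08,1.2],[-0.17,0.08,1.6],[-0.17,0.08,1.6],[-0.17,0.08,1.6],[-0.17,0.08,1.6]],"roll":[0,0.1,0.1,0.1,0.1,0.1,0.1,0.1]}' >/dev/null
python3 go.py 0.556 0.2385 0.15 2.5
python3 - <<'E'
from h import *
w=cam("wrist"); im=w["image"].astype(int); m=((im[...,0]>150)&(im[...,1]<70)&(im[...,2]<70)).astype(np.uint8)
n,l,st,ce=cv2.connectedComponentsWithStats(m)
for i in range(1,n):
    if st[i,4]>200: print(st[i],ce[i],proj(w,[.556,.2385,.168]),onz(w,ce[i],.168))
E
```

```text
t 2.4833 p [0.5575 0.2365 0.2096] z [ 4.e-04  1.e-04 -1.e+00] yang 2.21 units [ 0.081 -0.058  2.382] roll -0.048 F [-0.09  1.08 -0.3 ] open 0.998 grip 0.0 q [-0.73  0.48  0.35  1.69 -0.19  1.01 -0.28]
[ 291  211   50   68 2218] [315.60775473 249.13345356] [317.27188091 256.39145205] [0.55489031 0.24287339 0.168     ]
```

```bash
python3 -m handwheel '{"translation":[[0.09,-0.05,0.4],[0.09,-0.05,0.8],[0.09,-0.05,1.2],[0.09,-0.05,1.6],[0.09,-0.05,2],[0.09,-0.05,2.3],[0.09,-0.05,2.38],[0.09,-0.05,2.38],[0.09,-0.05,2.38],[0.09,-0.05,2.38]],"roll":[0,0,0,0,0,0,0,0,0,0]}' >/dev/null
python3 go.py 0.556 0.239 0.15 2.5
```

```text
t 3.3667 p [0.5564 0.2388 0.1503] z [ 1.e-03  5.e-04 -1.e+00] yang 2.21 units [ 0.011 -0.017  0.014] roll -0.049 F [0.68 0.47 0.46] open 1.0 grip 0.0 q [-0.72  0.55  0.33  1.73 -0.22  0.89 -0.26]
```

```bash
python3 -m handwheel '{"translation":[[0,0,0],[0,0,0],[0,0,0],[0,0,0],[0,0,0],[0,0,0],[0,0,0],[0,0,0],[0,0,0],[0,0,0]],"roll":[0,0,0,0,0,0,0,0,0,0]}' 0 | tail -3
python3 -m handwheel '{"translation":[[0,0,0],[0,0,-0.3],[0,0,-0.6],[0,0,-1],[0,0,-1.4],[0,0,-1.4],[0,0,-1.4]],"roll":[0,0,0,0,0,0,0]}' | tail -3
python3 go.py 0.556 0.239 0.34 2.5
```

```text
ft_force: [-0.3, -0.1, 5.9]
opening: 0.291
grip_force: 58.9
ft_force: [0.1, 0.0, -0.5]
opening: 0.285
grip_force: 58.9
t 4.7833 p [0.5564 0.2389 0.1858] z [ 1.5e-03  9.0e-04 -1.0e+00] yang 2.22 units [ 0.01  -0.008 -6.17 ] roll -0.047 F [ 0.09  0.04 -0.49] open 0.285 grip 58.90806019306183 q [-0.73  0.51  0.34  1.71 -0.2   0.96 -0.27]
```

```bash
python3 -m handwheel '{"translation":[[0,0,-0.5],[0,0,-1],[0,0,-1.7],[0,0,-2.4],[0,0,-3.2],[0,0,-4],[0,0,-4.8],[0,0,-5.5],[0,0,-6],[0,0,-6.2]],"roll":[0,0,0,0,0,0,0,0,0,0]}' | tail -3
python3 -m handwheel '{"translation":[[0,0,0],[0,0,0],[0,0,0],[0,0,0]],"roll":[0,0,0,0]}' | tail -1
python3 go.py 0.6 -0.231 0.34 2.5
python3 - <<'E'
from h import *
t=cam("top"); s=cam("scene"); w=cam("wrist"); p=np.array(env.state()["tool_pos"])
tip=p+[0,0,-.133]; top=p+[0,0,.02]
def crop(c,X,w=48,h=36):
    u,v=np.round(proj(c,X)).astype(int); u=np.clip(u,w,640-w);v=np.clip(v,h,480-h); print(u-w,v-h); return cv2.resize(c["image"][v-h:v+h,u-w:u+w],(400,300),interpolation=cv2.INTER_CUBIC)
im=np.vstack([np.hstack([crop(s,tip),crop(s,top)]),np.hstack([crop(t,p),cv2.resize(w["image"],(400,300))])])
cv2.imwrite("pics/lift.png",im[...,::-1]); print(proj(s,tip),proj(s,top),proj(w,tip),proj(w,top))
E
```

```text
ft_force: [0.7, -0.0, 0.1]
opening: 0.286
grip_force: 59.0
grip_force: 59.0
t 5.95 p [0.5554 0.2384 0.3388] z [-1.6e-03 -9.0e-04 -1.0e+00] yang 2.21 units [-18.833   1.057  -0.035] roll -0.048 F [ 0.    0.12 -1.08] open 0.284 grip 58.99165391921997 q [-0.76  0.37  0.38  1.53 -0.14  1.27 -0.32]
414 240
438 171
71 215
[461.91279629 275.56197262] [486.05881396 207.4213283 ] [319.01368591 214.49964366] [321.49152079 317.89485531]
```

View pics/lift.png

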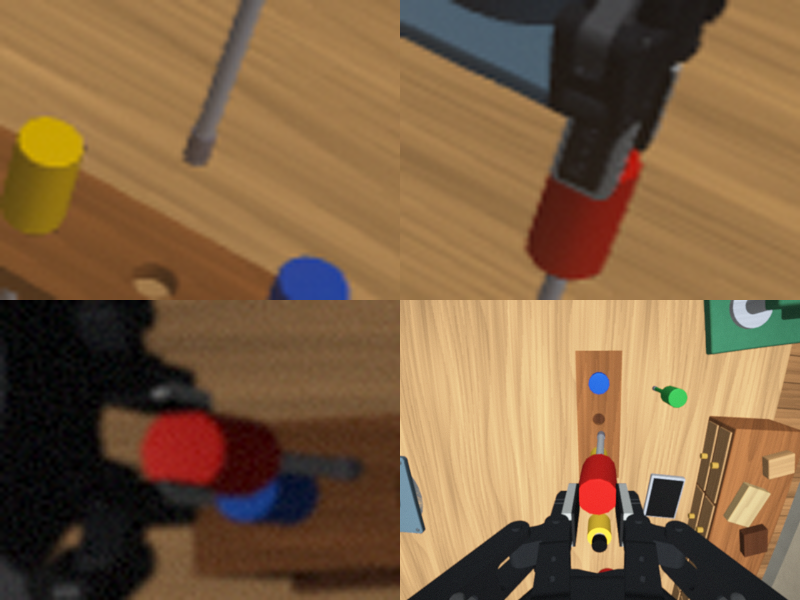

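The red applicator is out and upright in the fingers: its tip is at scene (461,277.5) where (462,275.6) was predicted, and the middle hole is empty. Blue and yellow still stand in place. I carry it over at this height, with the tip about 37 mm above the yellow grip.

```bash
python3 -m handwheel '{"translation":[[-0.3,0,0],[-0.9,0.1,0],[-1.7,0.1,0],[-2.7,0.2,0],[-3.8,0.2,0],[-4.9,0.3,0],[-6,0.3,0],[-7.1,0.4,0],[-8.2,0.5,0],[-9.3,0.5,0]],"roll":[0,0,0,0,0,0,0,0,0,0]}' | tail -1
python3 -m handwheel '{"translation":[[-1.1,0.1,0],[-2.2,0.1,0],[-3.3,0.2,0],[-4.4,0.2,0],[-5.5,0.3,0],[-6.6,0.4,0],[-7.6,0.45,0],[-8.5,0.5,0],[-9.2,0.5,0],[-9.5,0.55,0]],"roll":[0,0,0,0,0,0,0,0,0,0]}' | tail -1
python3 -m handwheel '{"translation":[[0,0,0],[0,0,0],[0,0,0],[0,0,0],[0,0,0],[0,0,0]],"roll":[0,0,0,0,0,0]}' | tail -1
python3 go.py 0.6002 -0.231 0.24 2.5
```

```text
grip_force: 59.0
grip_force: 59.0
grip_force: 59.0
t 8.2667 p [ 0.6005 -0.2291  0.3399] z [ 2.e-04  3.e-04 -1.e+00] yang 2.28 units [-0.078 -0.016  3.995] roll -0.036 F [-0.67  0.42 -0.52] open 0.288 grip 58.99627447128296 q [-0.07  0.47  0.54  1.43 -0.24  1.31  0.53]
```

```bash
python3 -m handwheel '{"translation":[[-0.07,0,0.3],[-0.07,0,0.9],[-0.07,0,1.6],[-0.07,0,2.3],[-0.07,0,3],[-0.07,0,3.6],[-0.07,0,3.9],[-0.07,0,3.9],[-0.07,0,3.9],[-0.07,0,3.9]],"roll":[0,0,0,0,0,0,0,0,0,0]}' | tail -1
cat > look.py <<'E'
import sys
from h import *
t=cam("top"); s=cam("scene"); w=cam("wrist"); p=np.array(env.state()["tool_pos"]); M=np.array([.6002,-.2308,.085])
def crop(c,X,w=40,h=30):
    u,v=np.round(proj(c,X)).astype(int); u=np.clip(u,w,640-w);v=np.clip(v,h,480-h); print(u-w,v-h); return cv2.resize(c["image"][v-h:v+h,u-w:u+w],(400,300),interpolation=cv2.INTER_CUBIC)
im=np.vstack([np.hstack([crop(s,M+[0,0,.03]),crop(s,p+[0,0,-.028])]),np.hstack([crop(t,M),crop(w,M+[0,0,.015],64,48)])])
cv2.imwrite("pics/"+sys.argv[1],im[...,::-1])
for c in (s,t,w): print(proj(c,p+[0,0,-.133]),proj(c,p+[0,0,-.028]),proj(c,p+[0,0,.02]),proj(c,M))
E
python3 look.py above.png; python3 go.py 0.6002 -0.231 0.24 2.5
```

```text
grip_force: 59.0
209 176
204 139
371 205
253 161
[248.76385259 207.55317623] [244.42051378 169.031965  ] [242.21191346 149.41287301] [250.35027058 216.14620169]
[414.63042559 233.09110999] [427.95105361 225.75808958] [435.35277036 221.68239797] [411.26949269 234.95208104]
[318.24705309 214.36607556] [319.80709199 269.43500489] [321.15986858 317.47002591] [317.27034833 204.63663953]
t 9.25 p [ 0.6009 -0.2321  0.2433] z [ 1.7e-03 -5.0e-04 -1.0e+00] yang 2.21 units [ 0.044 -0.026  0.133] roll -0.049 F [ 0.1   0.13 -0.46] open 0.285 grip 58.993130922317505 q [-0.05  0.54  0.51  1.55 -0.28  1.12  0.56]
```

View pics/above.png

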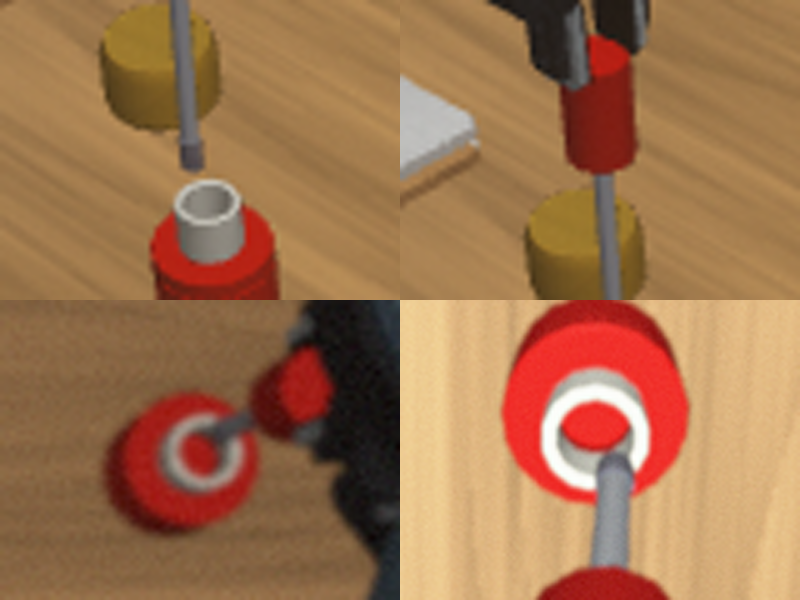

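The tip is above the mouth but off-centre: scene tip (247,208.5) against mouth (250.2,216.2), and wrist tip (321,215) against mouth (315.4,204.5). That is about +4.4 mm in x and −2.5 mm in y, with a lean of about 1.4°. I shift the tool to centre the rod in the neck, then look again.

```bash
python3 go.py 0.5974 -0.2302 0.235 2.2
python3 -m handwheel '{"translation":[[0.04,-0.07,0],[0.08,-0.14,0],[0.08,-0.14,0.1],[0.08,-0.14,0.1],[0.08,-0.14,0.1],[0.08,-0.14,0.1],[0.08,-0.14,0.1],[0.08,-0.14,0.1]],"roll":[0,0,0,0,0,0,0,0]}' | tail -1
python3 go.py 0.5974 -0.2302 0.235 2.2; python3 look.py above2.png
```

```text
t 9.25 p [ 0.6009 -0.2321  0.2433] z [ 1.7e-03 -5.0e-04 -1.0e+00] yang 2.21 units [ 0.08  -0.137  0.333] roll 0.001 F [ 0.1   0.13 -0.46] open 0.285 grip 58.993130922317505 q [-0.05  0.54  0.51  1.55 -0.28  1.12  0.56]
grip_force: 59.0
t 9.9167 p [ 0.5968 -0.2299  0.2398] z [-0. -0. -1.] yang 2.21 units [-0.012  0.023  0.192] roll 0.001 F [ 0.07 -0.23 -0.96] open 0.286 grip 58.99450957775116 q [-0.05  0.54  0.51  1.57 -0.28  1.11  0.56]
209 176
207 140
371 205
259 165
[250.932554   208.24516102] [246.76915936 169.9223069 ] [244.65289757 150.41193069] [250.35027058 216.14620169]
[413.22453926 235.39473166] [426.29840844 228.4094092 ] [433.55770737 224.52980558] [411.26949269 234.95208104]
[318.65253821 214.52648859] [320.05635169 269.58085487] [321.27250256 317.62179296] [322.40330757 208.49743619]
```

View pics/above2.png

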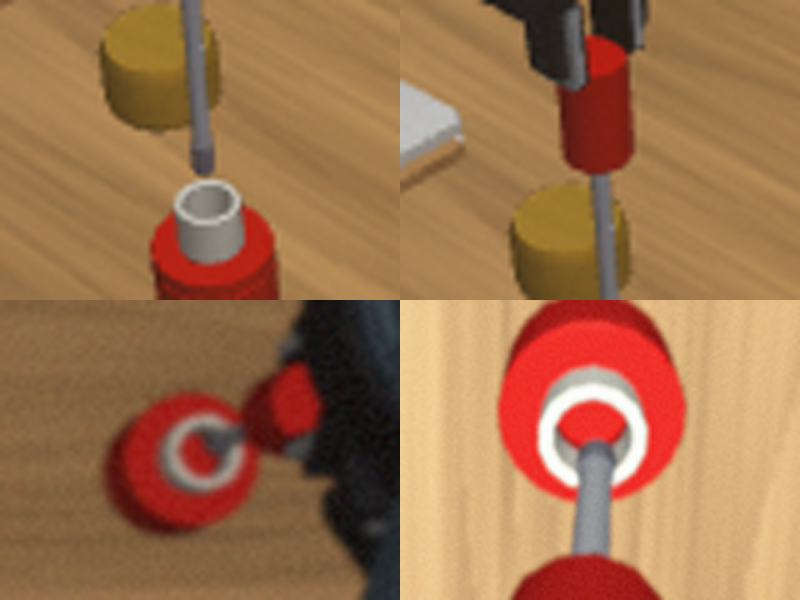

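The wrist view now shows the tip (597) in line with the neck (593), with about 1 mm left over as planned. The scene view's vertical line also meets the mouth centre. I lower slowly in stages.

```bash
python3 -m handwheel '{"translation":[[-0.01,0.01,0.1],[-0.01,0.01,0.25],[-0.01,0.01,0.4],[-0.01,0.01,0.55],[-0.01,0.01,0.7],[-0.01,0.01,0.75],[-0.01,0.01,0.75],[-0.01,0.01,0.75]],"roll":[0,0,0,0,0,0,0,0]}' | tail -1
python3 go.py 0.5972 -0.2302 0.154 2.2
python3 -m handwheel '{"translation":[[0,0,0],[0,0,0],[0,0,0],[0,0,0]],"roll":[0,0,0,0]}' | tail -1
python3 go.py 0.5972 -0.2302 0.154 2.2
```

```text
grip_force: 59.0
t 10.7333 p [ 0.5971 -0.2301  0.221 ] z [-1.e-04 -0.e+00 -1.e+00] yang 2.21 units [-2.00e-03  5.00e-03  2.68e+00] roll 0.002 F [ 0.01  0.2  -0.91] open 0.288 grip 58.99455785751343 q [-0.05  0.55  0.5   1.59 -0.29  1.08  0.57]
grip_force: 59.0
t 11.0667 p [ 0.5972 -0.2302  0.2212] z [ 3.e-04 -1.e-04 -1.e+00] yang 2.22 units [-2.000e-03  1.000e-03  2.688e+00] roll 0.003 F [ 0.79  0.56 -0.6 ] open 0.288 grip 58.99454355239868 q [-0.05  0.55  0.5   1.59 -0.29  1.08  0.57]
```

```bash
python3 look.py atmouth.png
```

```text
209 176
207 147
371 205
259 172
[251.44614326 214.52219626] [247.37436294 177.17240144] [245.30734876 158.18285234] [250.35027058 216.14620169]
[411.34078905 236.32438329] [423.8468792  229.63243901] [430.75965181 225.93255369] [411.26949269 234.95208104]
[318.64511789 214.56959048] [320.0671134  269.63628613] [321.29905233 317.68489214] [322.45021071 214.39030766]
```

View pics/atmouth.png

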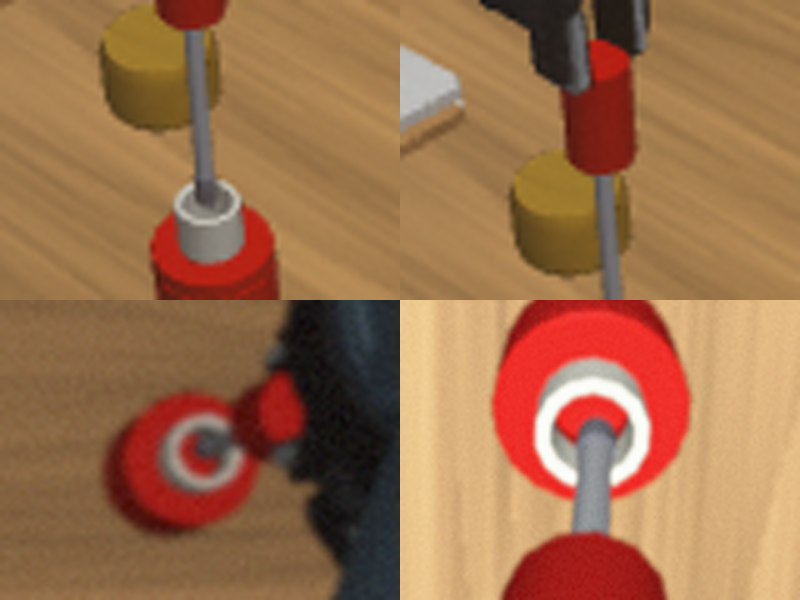

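The tip is at mouth level and centred within about 1 mm: scene tip x 206 against neck 208, wrist tip (597,437) against neck (593,433). I go on down.

```bash
python3 -m handwheel '{"translation":[[0,0,0.1],[0,0,0.25],[0,0,0.4],[0,0,0.55],[0,0,0.7],[0,0,0.85],[0,0,1],[0,0,1.15],[0,0,1.25],[0,0,1.3]],"roll":[0,0,0,0,0,0,0,0,0,0]}' | tail -1
python3 go.py 0.5972 -0.2302 0.154 2.2
python3 -m handwheel '{"translation":[[0,0,0.1],[0,0,0.25],[0,0,0.4],[0,0,0.55],[0,0,0.7],[0,0,0.85],[0,0,1],[0,0,1.15],[0,0,1.25],[0,0,1.3]],"roll":[0,0,0,0,0,0,0,0,0,0]}' | tail -1
python3 go.py 0.5972 -0.2302 0.154 2.2
python3 look.py inside.png
```

```text
grip_force: 59.0
t 12.05 p [ 0.5969 -0.23    0.188 ] z [-6.e-04  1.e-04 -1.e+00] yang 2.21 units [-0.007  0.014  1.361] roll 0.002 F [ 0.33 -0.79 -0.88] open 0.287 grip 58.99303615093231 q [-0.04  0.59  0.49  1.62 -0.31  1.02  0.59]
grip_force: 59.0
t 12.8833 p [ 0.5968 -0.23    0.1555] z [-6.e-04  2.e-04 -1.e+00] yang 2.21 units [-0.007  0.014  0.061] roll 0.002 F [ 0.51 -0.05 -0.67] open 0.287 grip 58.993027210235596 q [-0.03  0.63  0.47  1.64 -0.33  0.96  0.6 ]
209 176
210 171
371 205
261 204
[253.68562937 235.16859666] [249.94824035 200.93723028] [248.05912347 183.61021148] [250.35027058 216.14620169]
[404.99586199 239.71974965] [415.74926827 233.9668201 ] [421.60958802 230.83097812] [411.26949269 234.95208104]
[318.94575926 214.79458532] [320.41677012 270.01058391] [321.69153759 318.2220068 ] [324.45291352 242.98582427]
```

View pics/inside.png

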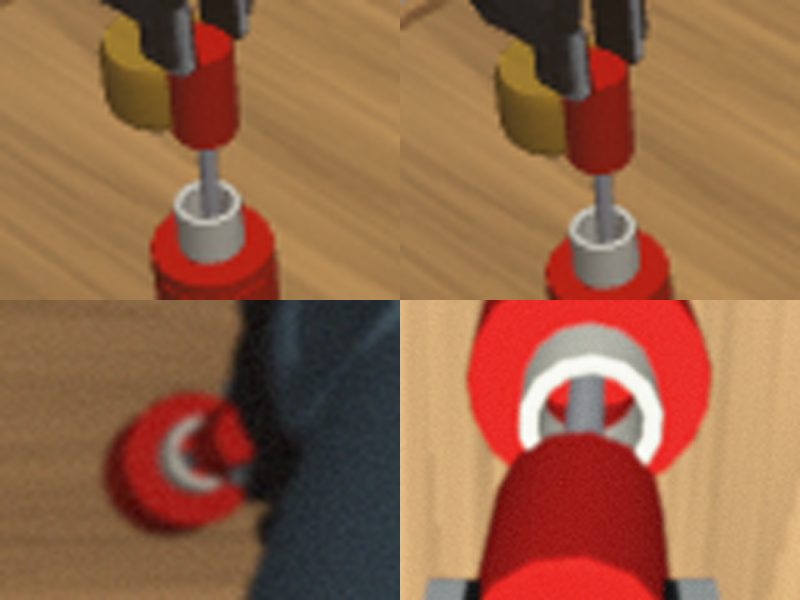

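The rod is inside the neck. At mouth level the wrist view shows the rod at x 587 against the neck's centre at 591 (about 0.8 mm), and the scene view shows 209 against 208. The grip's underside is at scene v of about 200.5 where 200.9 was predicted, so the tip is about 16 mm above the floor. A last small trim down, then the hold.

```bash
python3 -m handwheel '{"translation":[[0,0.01,0.03],[0,0.01,0.03],[0,0.01,0.03],[0,0.01,0.03],[0,0.01,0.03],[0,0.01,0.03],[0,0.01,0.03],[0,0.01,0.03],[0,0.01,0.03],[0,0.01,0.03]],"roll":[0,0,0,0,0,0,0,0,0,0]}' | tail -1
python3 -m handwheel '{"translation":[[0,0,0],[0,0,0],[0,0,0],[0,0,0],[0,0,0],[0,0,0],[0,0,0],[0,0,0],[0,0,0],[0,0,0]],"roll":[0,0,0,0,0,0,0,0,0,0]}' | tail -1
python3 -m handwheel '{"translation":[[0,0,0],[0,0,0],[0,0,0],[0,0,0],[0,0,0],[0,0,0],[0,0,0],[0,0,0],[0,0,0],[0,0,0]],"roll":[0,0,0,0,0,0,0,0,0,0]}' | tail -1
python3 -m handwheel '{"translation":[[0,0,0],[0,0,0],[0,0,0],[0,0,0],[0,0,0],[0,0,0],[0,0,0],[0,0,0],[0,0,0],[0,0,0]],"roll":[0,0,0,0,0,0,0,0,0,0]}' | tail -1
python3 go.py 0.5972 -0.2302 0.1545 2.2
python3 look.py final.png
```

```text
grip_force: 59.0
grip_force: 59.0
grip_force: 59.0
grip_force: 59.0
t 16.3667 p [ 0.5973 -0.2301  0.1553] z [ 0.  0. -1.] yang 2.21 units [-0.003 -0.004  0.032] roll 0.001 F [-0.36 -0.95 -1.08] open 0.282 grip 58.994622230529785 q [-0.03  0.63  0.47  1.64 -0.33  0.96  0.6 ]
209 176
210 171
371 205
260 204
[253.66010502 235.4607348 ] [249.922226   201.26294906] [248.03292446 183.95353439] [250.35027058 216.14620169]
[404.89632975 239.65428596] [415.62747102 233.89850759] [421.47474061 230.76160668] [411.26949269 234.95208104]
[318.70054598 214.57420234] [320.12196867 269.64516659] [321.35337614 317.70148068] [323.85430334 243.18183305]
```

View pics/final.png

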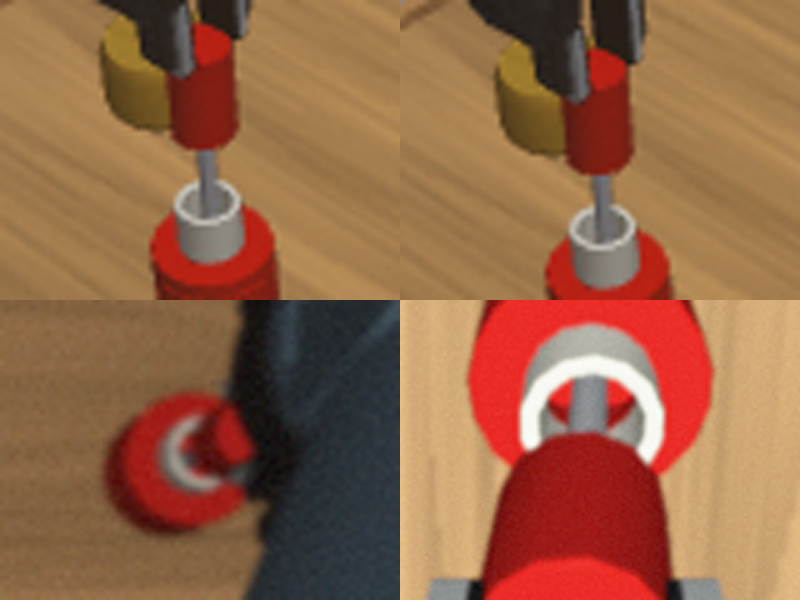

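The rod stands centred and still in the neck (wrist rod x 590 against neck 592, scene 207 against 208). The bottle has not moved, and the pose has been held for more than 2.5 s. Handing in.

```bash
python3 -c "
from station import env
print(env.close_job())"
```

```text
the job is handed in; nothing more can be done
None
```

I handed the job in at about 16 s with the red applicator still gripped, its rod within about 1 mm of centre in the red bottle's neck, and its tip an estimated 15–17 mm above the inside floor; it leans about 1.4° and had been held still for over 2.5 s.

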